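# Open the top half of the weights cupboard

### The arm

A 7-joint arm with a two-finger parallel gripper is mounted at the origin on a cart in front of the work surface, level with it; the furniture and walls round the work are solid. World frame = base frame: x ahead of the robot, y to its left, z up, the work surface at z = 0. Lengths are in mm, angles in rad, forces in N, time in s.
With the tool pointing down it reaches from about 350 to 900 mm from the base axis. Payload 19.9 kg.
Tool frame: the origin (TCP) lies midway between the tips of the shut fingers; the grasp point (between the pads) lies 19 mm behind it; z points along the fingers, y is the line along which they close (so a half turn about z gives the same grasp; the last joint's range is limited). The gripper opens to 85 mm and grips with 20 to 120 N. Pads are 22 mm wide; open, the fingers measure 114 mm over their backs; the gripper's body (76 mm by 85 mm) begins 54 mm behind the grasp point. The pads swing forward as they close: fully open they stand 13 mm farther back than shut.
Start: joints at [1.161, 0.417, -0.01, 1.614, 0.005, 1.111, -0.053], TCP at [224.721, -583.182, 231.26] pointing down, gripper open.
Joint ranges: [-2.81, 2.81], [-0.39, 2.02], [-1.27, 1.25], [0.06, 2.57], [-1.19, 4.33], [0.19, 2], [-2.82, 2.82]. Speed limits (rad/s): [1.89, 1.89, 2.39, 2.39, 3.01, 3.01, 3.01].

### API

Orientations are given as a unit quaternion [w, x, y, z].
In Python, from workcell import read_state, snapshot, get_calibration, bot gives the robot as it stands.
- The arm moves only by the tool drive_tool, never from a script. Its argument "targets" is a list of rows, each a list of 3 entries, a list of its own where there are three numbers: the shift along the tool's x, y, z in m, then the turn, a rotation vector about the tool's x, y, z in degrees, then the opening, from -1 (shut) to 1 (fully open). A call has 1 to 5 rows; each row shifts and turns the commanded pose from where the row before left it, along the tool's axes as they then stand; what a row does not reach is not made up. A row lasts 1/12 s, in which the tool goes at most 41.7 mm and 7.16 degrees, less where a joint would pass 70% of its speed; a pose out of reach is approached as far as the arm can. A call is refused whole if a number of a shift passes 0.0417 or a number of a turn 7.16, either way. A call with a gripper value outside its range is refused whole. The fingers move at their own pace and stop on an object; "newtons" is the grip in N (left out, the last holds). Time passes only in rows, so rows that do not move let the fingers close. It gives the time, the measured TCP pose, the force, the opening and the grip force at its end, in the units of the state.
- read_state(): the state, without advancing time (a new reading comes with each control period).
- snapshot(name): name is "scene" or "top" or "wrist"; returns the picture (480x640x3 uint8, red, green, blue); there is no depth.
- get_calibration(name): a dict with "vfov" (degrees; the focal length in pixels is half the picture's height over the tangent of half this angle, whatever the lens; pixels are square), "cx", "cy" (the principal point, pixels), "world_to_cam" (4x4, takes a point from world to camera coordinates); the wrist camera has in their place "mount" (4x4, takes a point from camera to tool coordinates, whose origin is the TCP and whose axes are the flange's). Camera axes: x right, y down, z forward; pixel columns grow to the right and rows downward; lengths in mm; the calibration is good to about 2 mm. A picture is of the moment at which its call begins: read the wrist's pose just before it. get_calibration takes no time and is no camera call.
- bot.hand_in(): hands the job in; it is judged then, once.
The state is a dict: "time": time; "joint_pos": joint angles; "joint_vel": joint speeds; "joint_efforts": joint torques, N m; "tcp_pos": TCP position; "tcp_rot": TCP orientation; "wrist_force": force on the tool from outside, world axes, zero at the start; "wrist_torque": the same for the moment, N m; "finger_gap": opening from 0.0 (shut) to 1.0 (fully open); "finger_force": force on a finger pad.
Only numpy, scipy, OpenCV 4.12 (cv2) and the standard library are available. Lean on these libraries where they do the work, as an engineer would, in place of code of your own. Each camera call takes 0.05 s, during which the arm holds its last target. There are 200 camera calls.

### The job

Someone needs the check weights from the upper shelf of the small wooden cupboard on the desk, which has a split door. Draw the bolt of the top half and swing that half wide open, until it stands at least about square to the cupboard's front. The bottom half must stay shut and its bolt must stay shot.

Things in the scene. Friction and masses are not known exactly. Their poses are not given: they have to be found in the camera images.
- upper_bolt_pull (a point): Grip point on the top leaf's pull, an upright steel post 12 mm thick, 38 mm in front of the leaf. The post ends 18 mm above this point and 40 mm below it, where an arm joins it to the bolt's level rod. The cupboard's bare top is 25 mm above this point. Axes, door shut: x into the cupboard, square to its front; y along the front to the left, towards the hinge; z up. They turn with the leaf.
- upper_hinge (a point): Point on the top leaf's upright hinge axis, at the leaf's left front edge, level with the pull's grip point. Axes as the cupboard's: x into it, y left along its front, z up. Cupboard: light wood, fixed to the desk, 240 mm wide, 160 deep, 270 high. Door shut, the grip point lies at x -38, y -165 mm from here with the bolt fully shot, x -38, y -140 with it fully drawn.
- upper_bolt (a joint): Slide of the upper bolt in m: 0 fully shot, 0.025 fully drawn (a stop). Its pull is slid along the front towards the hinge (+y), with about 2 N of friction, and stays where it is left. The rod leaves its keeper on the right-hand stile when drawn about 0.016; until then the leaf cannot open. Starts at 0 to 0.003.
- upper_leaf (a joint): Hinge of the top leaf (206 mm wide, 128 high, lower edge 140 mm above the desk) in rad: 0 shut, grows as its right edge swings out towards the robot (clockwise from above), 1.57 square to the front, 1.9 a stop. Pulled open by the bolt's pull, its only handle. Turns easily, stays where it is left.
- lower_leaf (a joint): Hinge of the bottom leaf (206 mm wide, 130 high, of the same make, below the top leaf) in rad: 0 shut. Bolted by the lower bolt, and must stay so.
- lower_bolt (a joint): Slide of the lower bolt in m, like the upper one but 135 mm lower: 0 fully shot, 0.025 drawn. Must stay shot.

How it is judged (in metres and radians):
At the end, for the whole second after the job is handed in: The top leaf stands open by more than 1.3 rad (75 degrees) and at rest; the bottom leaf is shut (within 0.05 rad) and its bolt shot (within 8 mm) (value of joint upper_leaf above 1.3 rad and velocity of joint upper_leaf between -0.1 and 0.1 rad/s and value of joint lower_leaf below 0.05 rad and value of joint lower_bolt below 0.008 m); the robot touches nothing.
It fails at once if the bottom half is unbolted or opened (value of joint lower_bolt above 0.012 m or value of joint lower_leaf above 0.1 rad).
It also fails if it takes over 40 s, if anything falls off the work surface, if the arm or the gripper's body presses on something with over 40 N, if the wrist force passes 120 N, or if a joint passes its speed limit or range.

## Working session

There is one attempt and no reset: what is moved stays moved. The work goes in short steps, Python scripts to look and compute and a tool call to move; the robot and the scene stay as the last step left them, time stands still between calls to the robot, and variables do not carry over. Pictures are saved under pics/ and viewed, at most 10 in all, crops included, and the job is handed in when it is done.

Besides the shell and the picture viewer there is one more tool, called after "Emit:" as name(argument=value, ...) on one line, values as JSON. drive_tool: Moves the arm, as the interface text tells. Its arguments: {"type":"object","properties":{"targets":{"type":"array"},"newtons":{"type":"number"}},"required":["targets"]}

```bash
mkdir -p pics
python3 - <<'E'
from workcell import *
import cv2,numpy as np
np.set_printoptions(precision=4,suppress=True)
s=read_state();print(s)
for n in("scene","top","wrist"):
    c=get_calibration(n);print(n,c)
for n in("scene","top"):
    cv2.imwrite(f"pics/{n}1.png",snapshot(n)[:,:,::-1])
E
```

```text
{'time': 0.0, 'joint_pos': array([ 1.1615,  0.418 , -0.0103,  1.6141,  0.0047,  1.1107, -0.053 ]), 'joint_vel': array([ 0.0001, -0.0017, -0.0001, -0.0008,  0.0005,  0.    , -0.0007]), 'joint_efforts': array([  0.0022, -86.4437,   0.6801, -43.4902,   0.0191,   0.0074,
         0.    ]), 'tcp_pos': array([ 224.6207, -582.884 ,  230.6739]), 'tcp_rot': array([-0.0006,  0.9831,  0.1829, -0.0002]), 'wrist_force': array([-0.0697, -0.1469, -0.8079]), 'wrist_torque': array([-0.0316, -0.0536, -0.0084]), 'finger_force': 0.0, 'finger_gap': 1.001191886027853}
scene {'vfov': 42.533154556830034, 'cx': 314.2380628597547, 'cy': 235.8890585728099, 'world_to_cam': array([[ -0.7816,  -0.6237,   0.014 , 503.8306],
       [ -0.3663,   0.4406,  -0.8196, 337.0078],
       [  0.5049,  -0.6457,  -0.5728, 789.1009],
       [  0.    ,   0.    ,   0.    ,   1.    ]])}
top {'vfov': 49.31065325569142, 'cx': 320.91919591931423, 'cy': 241.14657756266567, 'world_to_cam': array([[   0.0094,   -0.9999,   -0.0098,   44.7618],
       [  -0.9976,   -0.0087,   -0.0685,  630.5254],
       [   0.0684,    0.0104,   -0.9976, 1017.2821],
       [   0.    ,    0.    ,    0.    ,    1.    ]])}
wrist {'vfov': 67.95371722521996, 'cx': 322.73096492972644, 'cy': 235.2375828280878, 'mount': array([[  -0.0011,   -0.9493,   -0.3145,   81.0011],
       [   1.    ,   -0.0011,   -0.0001,   -0.9523],
       [  -0.0003,   -0.3145,    0.9493, -142.8003],
       [   0.    ,    0.    ,    0.    ,    1.    ]])}
```

View pics/scene1.png

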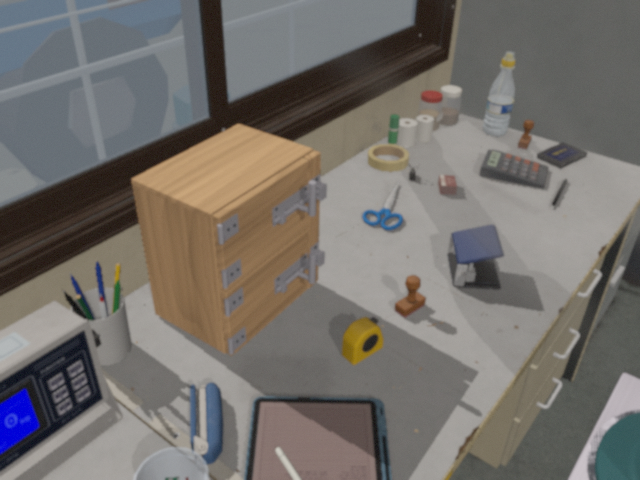

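View pics/top1.png

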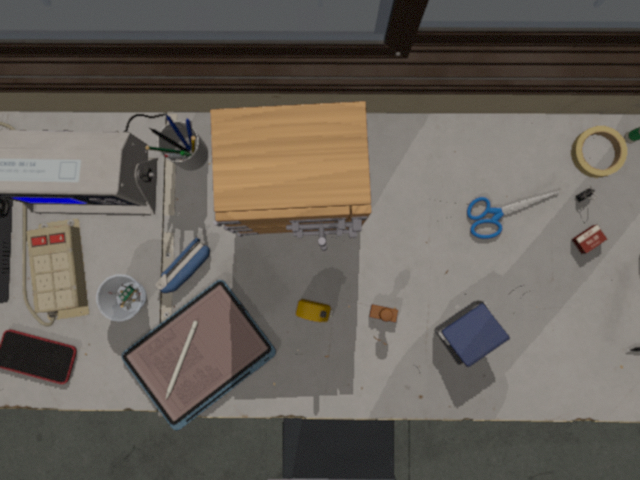

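Scene: the cupboard stands left of centre, top pull near (315,195) and lower pull near (313,265). Top: cupboard top corners are near (212,108), (364,102), (369,207) and (216,210), with the post at about (322,242). I'll zoom in to refine these.

Run:
```python
import cv2,numpy as np
a=cv2.imread("pics/top1.png")[95:255,200:380]; b=cv2.imread("pics/scene1.png")[110:360,125:345]
A=cv2.resize(a,None,fx=3.5,fy=3.5,interpolation=2);B=cv2.resize(b,None,fx=2.4,fy=2.4,interpolation=2)
cv2.imwrite("pics/a.png",A);cv2.imwrite("pics/b.png",B)
```

```text
(no output)
```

View pics/a.png

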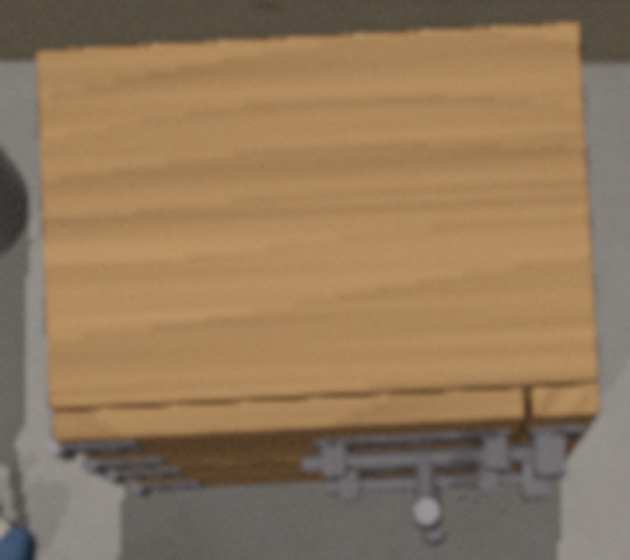

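View pics/b.png

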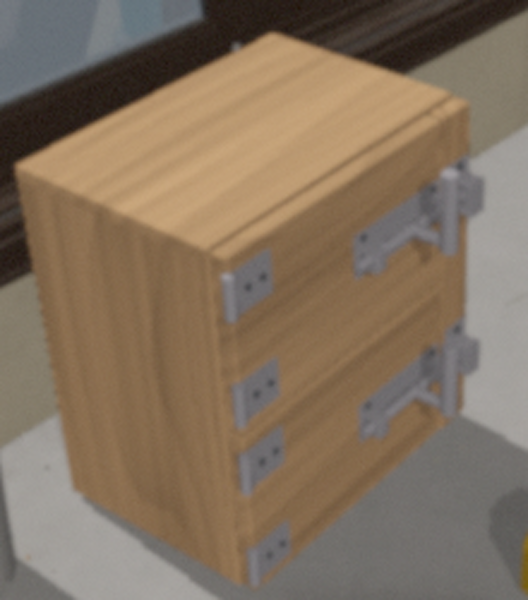

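The zoomed top view gives post top at (322,241.3), front edge from (216,220.7) to (370.9,212.7), and back corners (210.9,109.3) and (365.1,101.6). In the scene view the post top is at (312.9,181.7).

```bash
cat > h.py <<'E'
from workcell import *
import numpy as np
from scipy.spatial.transform import Rotation as R
np.set_printoptions(precision=2,suppress=True)
def at_z(n,u,v,z):
    c=get_calibration(n);T=c["world_to_cam"];f=240/np.tan(np.radians(c["vfov"]/2))
    d=T[:3,:3].T@[(u-c["cx"])/f,(v-c["cy"])/f,1];o=-T[:3,:3].T@T[:3,3]
    return o+d*(z-o[2])/d[2]
E
python3 - <<'E'
from h import *
P={}
for k,n,u,v,z in [("BL","top",210.9,109.3,270),("BR","top",365.1,101.6,270),("FR","top",370.9,212.7,270),("FL","top",216,220.7,270),("post","top",322,241.3,263),("postS","scene",312.9,181.7,263),
 ("FLs","scene",125+220/2.4,110+262/2.4,270),("FRs","scene",125+468/2.4,110+103/2.4,270),("BLs","scene",125+17/2.4,110+163/2.4,270)]:
    P[k]=at_z(n,u,v,z);print(k,P[k])
for a,b in[("BL","BR"),("FL","FR"),("BL","FL"),("BR","FR"),("FLs","FRs")]:
    d=P[b]-P[a];print(a,b,np.linalg.norm(d),np.degrees(np.arctan2(d[1],d[0])))
s=read_state();q=s["tcp_rot"];print(R.from_quat([*q[1:],q[0]]).as_matrix())
E
```

```text
BL [815.3  219.41 270.  ]
BR [828.86 -18.04 270.  ]
FR [656.96 -27.46 270.  ]
FL [642.8  207.53 270.  ]
post [613.34  46.32 263.  ]
postS [611.68  50.39 263.  ]
FLs [639.89 219.08 270.  ]
FRs [652.38 -18.25 270.  ]
BLs [813.9  221.41 270.  ]
BL BR 237.84351656134822 -86.7310613301125
FL FR 235.41281791628504 -86.55262314158202
BL FL 172.90179022634132 -176.05942809003977
BR FR 172.15723479606325 -176.86588154992427
FLs FRs 237.6633648887748 -86.98639146163568
[[ 0.93  0.36 -0.  ]
 [ 0.36 -0.93  0.  ]
 [-0.   -0.   -1.  ]]
```

Both cameras put the post at about (612,48). The front's yaw is +3.3°, and its size matches what was given. I'll grip from above with the fingers closing along the front, starting with tool y towards the hinge so the clockwise swing ends near j7 = 0.

```bash
cat >> h.py <<'E'
def plan(target,yaw_end,n):
    s=read_state();p=s["tcp_pos"];q=s["tcp_rot"];M=R.from_quat([*q[1:],q[0]]).as_matrix()
    yaw=np.degrees(np.arctan2(M[1,0],M[0,0]));dy=yaw_end-yaw
    t=-dy/n;d=(np.array(target)-p)/n/1000
    for i in range(n):
        A=R.from_euler("z",yaw+dy*i/n,degrees=True).as_matrix()@np.diag([1,-1,-1.])
        print("[[%.3f,%.3f,%.3f],[0,0,%.2f],1],"%(*(A.T@d),t),end="\n" if i%5==4 else "")
    print(yaw,p)
E
python3 -c "
from h import *
plan([600,48,360],183.3,25)"
```

```text
[[0.023,-0.018,-0.005],[0,0,-6.49],1],[[0.025,-0.015,-0.005],[0,0,-6.49],1],[[0.027,-0.013,-0.005],[0,0,-6.49],1],[[0.028,-0.009,-0.005],[0,0,-6.49],1],[[0.029,-0.006,-0.005],[0,0,-6.49],1],
[[0.029,-0.003,-0.005],[0,0,-6.49],1],[[0.029,0.000,-0.005],[0,0,-6.49],1],[[0.029,0.004,-0.005],[0,0,-6.49],1],[[0.029,0.007,-0.005],[0,0,-6.49],1],[[0.028,0.010,-0.005],[0,0,-6.49],1],
[[0.026,0.013,-0.005],[0,0,-6.49],1],[[0.025,0.016,-0.005],[0,0,-6.49],1],[[0.023,0.019,-0.005],[0,0,-6.49],1],[[0.020,0.021,-0.005],[0,0,-6.49],1],[[0.018,0.023,-0.005],[0,0,-6.49],1],
[[0.015,0.025,-0.005],[0,0,-6.49],1],[[0.012,0.027,-0.005],[0,0,-6.49],1],[[0.009,0.028,-0.005],[0,0,-6.49],1],[[0.006,0.029,-0.005],[0,0,-6.49],1],[[0.002,0.029,-0.005],[0,0,-6.49],1],
[[-0.001,0.029,-0.005],[0,0,-6.49],1],[[-0.004,0.029,-0.005],[0,0,-6.49],1],[[-0.007,0.028,-0.005],[0,0,-6.49],1],[[-0.011,0.027,-0.005],[0,0,-6.49],1],[[-0.014,0.026,-0.005],[0,0,-6.49],1],
21.073666475955477 [ 224.63 -582.92  230.74]
```

Emit:
drive_tool(targets=[[[0.023, -0.018, -0.013], [0, 0, -6.5], 1], [[0.025, -0.015, -0.013], [0, 0, -6.5], 1], [[0.027, -0.013, -0.013], [0, 0, -6.5], 1], [[0.028, -0.009, -0.013], [0, 0, -6.5], 1], [[0.029, -0.006, -0.013], [0, 0, -6.5], 1]])

```text
time: 0.52
tcp_pos: [301.2, -455.6, 296.6]
tcp_rot: [-0.0, 0.891, 0.453, -0.0]
wrist_force: [0.5, -1.0, 0.9]
finger_gap: 0.999
finger_force: 0.0
```

Emit:
drive_tool(targets=[[[0.029, -0.003, -0.013], [0, 0, -6.5], 1], [[0.029, 0, -0.013], [0, 0, -6.5], 1], [[0.029, 0.004, -0.013], [0, 0, -6.5], 1], [[0.029, 0.007, -0.013], [0, 0, -6.5], 1], [[0.028, 0.01, -0.013], [0, 0, -6.5], 1]])

```text
time: 0.93
tcp_pos: [375.7, -328.9, 361.8]
tcp_rot: [-0.0, 0.729, 0.684, -0.0]
wrist_force: [0.2, -0.1, -0.3]
finger_gap: 1.0
finger_force: 0.0
```

Emit:
drive_tool(targets=[[[0.026, 0.013, 0], [0, 0, -6.5], 1], [[0.025, 0.016, 0], [0, 0, -6.5], 1], [[0.023, 0.019, 0], [0, 0, -6.5], 1], [[0.02, 0.021, 0], [0, 0, -6.5], 1], [[0.018, 0.023, 0], [0, 0, -6.5], 1]])

```text
time: 1.35
tcp_pos: [449.8, -202.3, 361.2]
tcp_rot: [-0.0, 0.508, 0.861, -0.0]
wrist_force: [0.6, 0.7, -0.1]
finger_gap: 0.999
finger_force: 0.0
```

Tracking well.

Emit:
drive_tool(targets=[[[0.015, 0.025, 0], [0, 0, -6.5], 1], [[0.012, 0.027, 0], [0, 0, -6.5], 1], [[0.009, 0.028, 0], [0, 0, -6.5], 1], [[0.006, 0.029, 0], [0, 0, -6.5], 1], [[0.002, 0.029, 0], [0, 0, -6.5], 1]])

```text
time: 1.77
tcp_pos: [524.9, -76.1, 361.2]
tcp_rot: [-0.0, 0.247, 0.969, -0.0]
wrist_force: [-0.5, -1.4, -0.5]
finger_gap: 0.998
finger_force: 0.0
```

Emit:
drive_tool(targets=[[[-0.001, 0.029, 0], [0, 0, -6.5], 1], [[-0.004, 0.029, 0], [0, 0, -6.5], 1], [[-0.007, 0.028, 0], [0, 0, -6.5], 1], [[-0.011, 0.027, 0], [0, 0, -6.5], 1], [[-0.014, 0.026, 0], [0, 0, -6.5], 1]])

```text
time: 2.18
tcp_pos: [599.7, 48.9, 361.1]
tcp_rot: [-0.0, -0.034, 0.999, -0.0]
wrist_force: [0.0, -0.7, 0.4]
finger_gap: 0.998
finger_force: 0.0
```

Run:
```python
from h import *
import cv2
s=read_state();print(s["tcp_pos"],s["tcp_rot"],s["joint_pos"])
im=snapshot("wrist");cv2.imwrite("pics/w1.png",im[:,:,::-1])
q=s["tcp_rot"];M=R.from_quat([*q[1:],q[0]]).as_matrix()
c=get_calibration("wrist");m=c["mount"];f=240/np.tan(np.radians(c["vfov"]/2))
for P in([612.5,48,263],[612.5,48,205]):
    t=M.T@(np.array(P)-s["tcp_pos"]);k=m[:3,:3].T@(t-m[:3,3]);print("expected px",c["cx"]+f*k[0]/k[2],c["cy"]+f*k[1]/k[2])
```

```text
[599.65  48.87 361.07] [-0.   -0.03  1.   -0.  ] [ 0.44  0.37 -0.78  1.48  0.26  1.39  1.29]
expected px 319.23388825745735 253.3946385176065
expected px 319.87354193016625 229.50344112065113
```

View pics/w1.png

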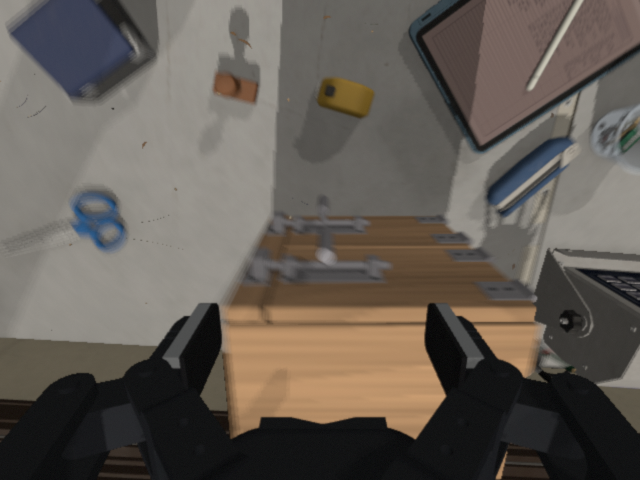

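The wrist view shows the post top at (327,256) against an expected (319,253), so the post is near (613,51). I'll descend over it and grip.

Emit:
drive_tool(targets=[[[-0.013, 0.003, 0.02], [0, 0, 0], 1], [[0, 0, 0.03], [0, 0, 0], 1], [[0, 0, 0.03], [0, 0, 0], 1], [[0, 0, 0.03], [0, 0, 0], 1], [[0, 0, 0.025], [0, 0, 0], 1]])

```text
time: 2.65
tcp_pos: [611.2, 51.4, 223.9]
tcp_rot: [-0.001, -0.031, 1.0, 0.0]
wrist_force: [0.6, 0.1, -0.3]
finger_gap: 1.006
finger_force: 0.0
```

Emit:
drive_tool(targets=[[[0, 0, 0], [0, 0, 0], -0.4], [[0, 0, 0], [0, 0, 0], -1], [[0, 0, 0], [0, 0, 0], -1], [[0, 0, 0], [0, 0, 0], -1], [[0, 0, 0], [0, 0, 0], -1]], newtons=50)

```text
time: 3.07
tcp_pos: [612.6, 51.7, 227.8]
tcp_rot: [0.001, -0.031, 1.0, -0.0]
wrist_force: [0.2, 0.2, -0.2]
finger_gap: 0.3
finger_force: 0.0
```

Emit:
drive_tool(targets=[[[0, 0, 0], [0, 0, 0], -1], [[0, 0, 0], [0, 0, 0], -1], [[0, 0, 0], [0, 0, 0], -1]])

```text
time: 3.32
tcp_pos: [612.4, 51.6, 227.3]
tcp_rot: [0.001, -0.031, 1.0, -0.0]
wrist_force: [0.2, -1.4, 7.6]
finger_gap: 0.123
finger_force: 48.7
```

Gripped on the post (gap about 11 mm). Now I'll draw the bolt, along tool +y.

Emit:
drive_tool(targets=[[[0, 0.005, 0], [0, 0, 0], -1], [[0, 0.005, 0], [0, 0, 0], -1], [[0, 0.005, 0], [0, 0, 0], -1], [[0, 0.005, 0], [0, 0, 0], -1], [[0, 0.003, 0], [0, 0, 0], -1]])

```text
time: 3.73
tcp_pos: [611.0, 71.8, 227.2]
tcp_rot: [0.0, -0.03, 1.0, -0.002]
wrist_force: [-5.1, -29.0, 17.1]
finger_gap: 0.121
finger_force: 50.9
```

Emit:
drive_tool(targets=[[[0, 0, 0], [0, 0, 0], -1], [[0, 0, 0], [0, 0, 0], -1]])

```text
time: 3.9
tcp_pos: [611.1, 71.6, 227.2]
tcp_rot: [0.0, -0.03, 1.0, -0.002]
wrist_force: [-4.1, -15.9, 12.5]
finger_gap: 0.121
finger_force: 49.9
```

The bolt is against its stop (about 20 mm of travel, hinge estimate consistent). Next is the arc about the hinge, which is constant in the tool frame per 4° row.

Emit:
drive_tool(targets=[[[0.0048, 0.0004, 0], [0, 0, 2], -1], [[0.0049, 0.0014, 0], [0, 0, 2], -1], [[0.0097, 0.003, 0], [0, 0, 4], -1], [[0.0097, 0.003, 0], [0, 0, 4], -1]])

```text
time: 4.23
tcp_pos: [582.0, 81.2, 227.3]
tcp_rot: [0.001, 0.076, 0.997, -0.001]
wrist_force: [-2.3, -6.4, 9.9]
finger_gap: 0.121
finger_force: 49.8
```

```bash
cat >> h.py <<'E'
def chk():
    s=read_state();p=s["tcp_pos"];d=p[:2]-np.array([640.9,213.6])
    q=s["tcp_rot"];M=R.from_quat([*q[1:],q[0]]).as_matrix()
    a0=np.degrees(np.arctan2(71.6-213.6,611.1-640.9));th=a0-np.degrees(np.arctan2(d[1],d[0]))
    print(p,"r",np.hypot(*d),"theta",th,"tool turn",183.3-np.degrees(np.arctan2(M[1,0],M[0,0]))%360,s["wrist_force"],s["joint_pos"],s["time"])
E
python3 -c "
from h import *
chk()"
```

```text
[581.99  81.21 227.26] r 144.90523451452148 theta 12.136898147333 tool turn 12.025038194257576 [-2.34 -6.43  9.94] [ 0.35  0.44 -0.71  1.7   0.31  1.12  0.97] 4.2333
```

Following the arc well with low forces, so I'll continue.

Emit:
drive_tool(targets=[[[0.0097, 0.003, 0], [0, 0, 4], -1], [[0.0097, 0.003, 0], [0, 0, 4], -1], [[0.0097, 0.003, 0], [0, 0, 4], -1], [[0.0097, 0.003, 0], [0, 0, 4], -1], [[0.0097, 0.003, 0], [0, 0, 4], -1]])

```text
time: 4.65
tcp_pos: [539.6, 110.3, 227.3]
tcp_rot: [0.001, 0.248, 0.969, -0.0]
wrist_force: [0.7, -1.2, 8.1]
finger_gap: 0.123
finger_force: 49.5
```

Emit:
drive_tool(targets=[[[0.0097, 0.003, 0], [0, 0, 4], -1], [[0.0097, 0.003, 0], [0, 0, 4], -1], [[0.0097, 0.003, 0], [0, 0, 4], -1], [[0.0097, 0.003, 0], [0, 0, 4], -1], [[0.0097, 0.003, 0], [0, 0, 4], -1]])

```text
time: 5.07
tcp_pos: [510.0, 151.9, 227.3]
tcp_rot: [0.001, 0.412, 0.911, 0.001]
wrist_force: [3.0, -0.1, 5.1]
finger_gap: 0.125
finger_force: 49.3
```

```bash
python3 -c "
from h import *
chk()"
```

```text
[510.02 151.88 227.31] r 144.70028543744263 theta 52.900001743136514 tool turn 51.9438472983511 [ 3.03 -0.14  5.12] [ 0.18  0.31 -0.63  1.83  0.21  1.06  0.19] 5.0667
```

Emit:
drive_tool(targets=[[[0.0097, 0.003, 0], [0, 0, 4], -1], [[0.0097, 0.003, 0], [0, 0, 4], -1], [[0.0097, 0.003, 0], [0, 0, 4], -1], [[0.0097, 0.003, 0], [0, 0, 4], -1], [[0.0097, 0.003, 0], [0, 0, 4], -1]])

```text
time: 5.48
tcp_pos: [495.9, 200.4, 227.3]
tcp_rot: [0.001, 0.564, 0.826, 0.001]
wrist_force: [2.6, -0.4, 5.6]
finger_gap: 0.128
finger_force: 49.3
```

Emit:
drive_tool(targets=[[[0.0097, 0.003, 0], [0, 0, 4], -1], [[0.0097, 0.003, 0], [0, 0, 4], -1], [[0.0097, 0.003, 0], [0, 0, 4], -1], [[0.0097, 0.003, 0], [0, 0, 4], -1], [[0.0097, 0.003, 0], [0, 0, 4], -1]])

```text
time: 5.9
tcp_pos: [499.2, 250.9, 227.3]
tcp_rot: [0.001, 0.699, 0.715, 0.001]
wrist_force: [1.7, -1.0, 6.5]
finger_gap: 0.13
finger_force: 49.4
```

Emit:
drive_tool(targets=[[[0.0049, 0.0014, 0], [0, 0, 2], -1], [[0, 0, 0], [0, 0, 0], -1], [[0, 0, 0], [0, 0, 0], -1]])

```text
time: 6.15
tcp_pos: [500.2, 256.0, 227.3]
tcp_rot: [0.0, 0.71, 0.705, 0.001]
wrist_force: [-1.2, -0.6, 6.6]
finger_gap: 0.125
finger_force: 49.6
```

```bash
python3 -c "
from h import *
chk()"
```

```text
[500.16 256.05 227.3 ] r 147.0038860579161 theta -265.0689331291819 tool turn 93.70959310305453 [-1.19 -0.56  6.59] [-0.1   0.35 -0.53  1.77  0.2   1.08 -0.71] 6.15
```

The leaf is at about 94°. Now I'll release and lift straight up.

Emit:
drive_tool(targets=[[[0, 0, 0], [0, 0, 0], -0.6], [[0, 0, 0], [0, 0, 0], -0.3], [[0, 0, 0], [0, 0, 0], 0], [[0, 0, 0], [0, 0, 0], 0], [[0, 0, 0], [0, 0, 0], 0]])

```text
time: 6.57
tcp_pos: [499.8, 255.1, 226.3]
tcp_rot: [-0.0, 0.71, 0.704, -0.0]
wrist_force: [0.4, 0.1, -1.0]
finger_gap: 0.502
finger_force: 0.0
```

Emit:
drive_tool(targets=[[[0, 0, -0.01], [0, 0, 0], 0], [[0, 0, -0.03], [0, 0, 0], 0], [[0, 0, -0.04], [0, 0, 0], 0], [[0, 0, -0.04], [0, 0, 0], 0], [[0, 0, -0.02], [0, 0, 0], 0]])

```text
time: 6.98
tcp_pos: [500.2, 255.9, 371.8]
tcp_rot: [0.001, 0.71, 0.705, 0.002]
wrist_force: [0.6, -0.9, 0.3]
finger_gap: 0.498
finger_force: 0.0
```

Emit:
drive_tool(targets=[[[0, 0, 0], [0, 0, 0], 0], [[0, 0, 0], [0, 0, 0], 0], [[0, 0, 0], [0, 0, 0], 0]])

```text
time: 7.23
tcp_pos: [499.6, 255.0, 366.1]
tcp_rot: [-0.0, 0.71, 0.704, -0.0]
wrist_force: [-0.4, 0.1, -0.1]
finger_gap: 0.501
finger_force: 0.0
```

Run:
```python
from h import *
import cv2
a=snapshot("scene");b=snapshot("top");cv2.imwrite("pics/f.png",np.hstack([a,b])[:,:,::-1][::1,::1][:, :])
cv2.imwrite("pics/f.png",cv2.resize(np.hstack([a[60:480,60:460],b[60:480,150:500]])[:,:,::-1],None,fx=1.05,fy=1.05))
chk()
```

```text
[499.47 254.98 365.48] r 147.35722368162845 theta -265.5427115854421 tool turn 93.71910344066538 [ 0.21  0.84 -0.72] [-0.07  0.24 -0.55  1.58  0.13  1.36 -0.65] 7.3333
```

View pics/f.png

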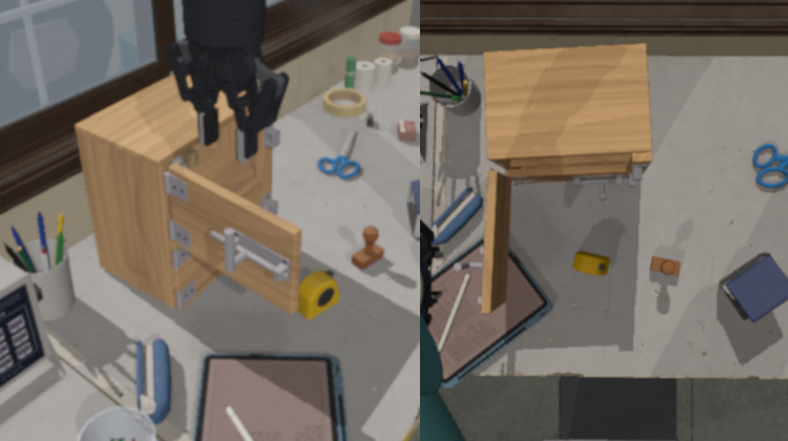

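The top leaf stands square to the front (top view: its edge runs from about (495,170) to (490,310)). The bottom leaf is shut with its bolt in place, and the gripper is clear, so I'll hand in.

```bash
python3 -c "
from workcell import *
print(bot.hand_in())"
```

```text
the job is handed in; nothing more can be done
None
```

The top half is unbolted and stands open about 94°, the bottom half looks shut and bolted in the last pictures, the gripper is clear, and the job was handed in at about 7 s of the 40 s; the hand-in returned no verdict.

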